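# Slide the specimen carrier under the sprung roller of the holding fixture

### The arm

A 6-joint arm with a two-finger parallel gripper is mounted at the origin on the work surface. World frame = base frame: x ahead of the robot, y to its left, z up, the work surface at z = 0. Lengths are in m, angles in rad, forces in N, time in s.
With the tool pointing down it reaches from about 0.35 to 0.975 m from the base axis. Payload 4.9 kg.
Tool frame: the origin (TCP) lies at the very end of the fingers, on their centre line; the grasp point (between the pads) lies 19 mm behind it (ctrl.grasp_offset is the distance from the TCP to the grasp point, in m); z points along the fingers, y is the line along which they close (so a half turn about z gives the same grasp; the last joint's range is limited). The gripper opens to 85 mm and grips with 20 to 120 N. Pads are 22 mm wide; open, the fingers measure 114 mm over their backs; the gripper's body (76 mm by 85 mm) begins 54 mm behind the grasp point. The pads swing forward as they close: fully open they stand 13 mm farther back than shut.
Start: joints at [1.226, 0.053, 1.613, -0, 1.476, -0.119], TCP at [0.14, 0.609, 0.231] pointing down, gripper open.
Joint ranges: [-3.01, 3.01], [-1.01, 2.22], [0.06, 2.58], [-1.02, 4.17], [0.09, 2.62], [-3.14, 3.14]. Speed limits (rad/s): [2.57, 2.57, 3.14, 3.14, 3.14, 3.14].

### API

Orientations are given as a rotation vector (axis times angle).
In Python, from station import ctrl, optics gives the robot as it stands.
- The arm moves only by the shell command python3 -m handwheel 'ROWS' [OPENING] [FORCE]. ROWS is JSON, a list of rows, each an object of numbers: "tx", "ty", "tz": the shift along the tool's x, y, z in mm; "roll": the turn about the tool's z in rad. A call has 1 to 12 rows; each row shifts and turns the commanded pose from where the row before left it, along the tool's axes as they then stand; what a row does not reach is not made up. A row lasts 1/12 s, in which the tool goes at most 41.7 mm and 7.16 degrees, less where a joint would pass 70% of its speed; a pose out of reach is approached as far as the arm can. A call with a gripper value outside its range is refused whole. OPENING is the finger opening in mm, from 0 to 85.4, set as the call begins (- or left out, the last holds). The fingers move at their own pace and stop on an object; FORCE is the grip in N (left out, the last holds). Time passes only in rows, so rows that do not move let the fingers close. It gives the time, the measured TCP pose, the force, the opening and the grip force at its end, in the units of the state.
- ctrl.get_obs(): the state, without advancing time (a new reading comes with each control period).
- optics.get_image(name): name is "side" or "top"; returns (picture, depth): 420x560x3 uint8, red, green, blue; 420x560 float32, m along the optical axis (not along the pixel's ray), 0 where there is no reading.
- optics.camera_params(name): a dict with "mtx" (3x3 intrinsics, pixels), "extrinsics" (4x4, takes a point from camera to world coordinates). Camera axes: x right, y down, z forward; pixel columns grow to the right and rows downward; lengths in m; the calibration is good to about 2 mm. A picture is of the moment at which its call begins. camera_params takes no time and is no camera call.
- ctrl.finish_job(): hands the job in; it is judged then, once.
The state is a dict: "t": time; "q": joint angles; "dq": joint speeds; "effort": joint torques, N m; "tool_pos": TCP position; "tool_rot": TCP orientation; "contact_force": force on the tool from outside, world axes, zero at the start; "wrist_torque": the same for the moment, N m; "opening": finger opening in m; "grip_force": force on a finger pad.
Only numpy, scipy, OpenCV 4.12 (cv2) and the standard library are available. Lean on these libraries where they do the work, as an engineer would, in place of code of your own. Each camera call takes 0.05 s, during which the arm holds its last target. There are 200 camera calls.

### The job

Take the bevelled specimen carrier from the bench by its upright grip tab and lay its bevelled nose first on the bed of the holding fixture, then push it in between the rails so that its nose lifts the sprung roller and the carrier slides beneath it, until the nose meets the stop block; seat it there by feel, holding for half a second a light push of about 8 N more than it takes to slide it, never ramming the stop. Let go so that the roller bears down on the carrier's flat top, and leave the other things on the bench where they are.

Things in the scene. Friction and masses are not known exactly. Their poses are not given: they have to be found in the camera images.
- carrier: loose aluminium block, 120 long (x) x 46 wide x 22 mm thick, 0.3 kg, buff clay disc in its top. The front 35 mm of the top slopes from 22 mm down to an 8 mm high nose face. At the rear an upright grip tab, 14 mm thick (y), 30 mm long (x), rises from 22 to 48 mm above the underside, centred at x = -43 mm. Origin: centre of the underside, x to the nose, z up. Starts flat on the bench
- nose (a point): foot of the carrier's nose face, mid width, at its underside (60 mm ahead of the carrier's origin); axes as the carrier's
- fixture: fixed to the bench: black base, aluminium bed 90 mm wide, bed top 35 mm up. Origin on the bench right under the resting roller's axis; x is the push-in direction, z up. Bed from x = -150 to 80 mm. Two steel rails 12 mm high, 50 mm apart inside, x = -30 to 75 mm; their mouth flares from there back to x = -58 mm. The roller frame pivots at x = 73 mm
- roller: dark free-turning roller across the channel, 14 mm diameter, 66 mm long, carried by two side arms; origin at its middle. At rest its underside is 10 mm above the bed; a spring presses it down with about 4 N at rest and about 7 N when it is lifted on to the carrier; sliding the carrier beneath it then takes some 4 to 15 N
- bail (a joint): angle of the sprung roller frame: 0 with the roller down at rest, growing as the roller is lifted; about 0.16 with the roller on the carrier's flat top
- stop: dark steel stop block on the bed between the rails, 16 mm along x, 48 wide, 24 high, clamped 42 to 54 mm (face) past the roller's axis. Origin: centre of its underside; x as the fixture's; the face that the nose meets is 8 mm before its origin. A push of 8 N over the sliding drag loads it with some 4 to 8 N; over 10 N on it is too much
- blank: bystander: plain aluminium slab 80 x 46 x 22 mm, without bevel or tab; origin centre of the underside
- bar_a: bystander: fired-clay test bar 100 x 22 x 12 mm; origin centre of the underside
- bar_b: bystander: a second such fired-clay test bar
- tub: bystander: white lidded plastic tub, 90 mm diameter, 110 mm high; origin centre of the underside
- bowl: bystander: steel mixing bowl, 210 mm diameter, 75 mm high; origin centre of the underside
- spatula: bystander: spatula lying on the glass plate (6 mm thick) at the robot's right
Mind the look-alikes: they are no part of the job. What is shaped like the carrier but blue or yellow is not meant.

How it is judged:
By the outcome, as a careful person would: the job done as asked, in the order asked, and still so for the second after the job is handed in, with the robot touching nothing.
It also fails if it takes over 64 s, if anything falls off the work surface, if the arm or the gripper's body presses on something with over 40 N, if the wrist force passes 120 N, or if a joint passes its speed limit or range.

## Working session

There is one attempt and no reset: what is moved stays moved. The work goes in short steps, Python scripts to look and compute and a shell command to move; the robot and the scene stay as the last step left them, time stands still between calls to the robot, and variables do not carry over. Pictures are saved under pics/ and viewed, at most 10 in all, crops included, and the job is handed in when it is done.

```bash
mkdir -p pics; ls; cat > h.py <<'E'
import numpy as np, cv2, pickle
from station import ctrl, optics
def grab(n,tag):
    im,d=optics.get_image(n); p=optics.camera_params(n)
    pickle.dump((im,d,p),open(f'{tag}.pkl','wb')); cv2.imwrite(f'pics/{tag}.png',im[:,:,::-1]); return im,d,p
def load(tag): return pickle.load(open(f'{tag}.pkl','rb'))
def ray(p,u,v):
    E=np.array(p['extrinsics']);d=np.linalg.inv(p['mtx'])@[u,v,1]
    return E[:3,3],E[:3,:3]@d
def onplane(p,u,v,z):
    o,d=ray(p,u,v); return o+d*(z-o[2])/d[2]
def cloud(d,p):
    v,u=np.mgrid[:d.shape[0],:d.shape[1]]
    c=np.stack([u,v,np.ones_like(u)],-1)@np.linalg.inv(p['mtx']).T*d[...,None]
    E=np.array(p['extrinsics']); return c@E[:3,:3].T+E[:3,3]
def tri(p1,uv1,p2,uv2):
    o1,d1=ray(p1,*uv1);o2,d2=ray(p2,*uv2)
    s=np.linalg.lstsq(np.c_[d1,-d2],o2-o1,rcond=None)[0]
    a=o1+d1*s[0];b=o2+d2*s[1];return (a+b)/2,np.linalg.norm(a-b)
def proj(p,X):
    E=np.linalg.inv(p['extrinsics']);c=E[:3,:3]@X+E[:3,3];q=p['mtx']@c;return q[:2]/q[2]
E
python3 - <<'E'
from h import *
for n in('side','top'):
    im,d,p=grab(n,n+'0');print(n,np.round(p['extrinsics'],3).tolist(),np.round(p['mtx'],1).tolist())
print(ctrl.get_obs())
E
```

```text
pics
side [[0.946, -0.236, 0.22, 0.265], [-0.323, -0.661, 0.677, -1.06], [-0.014, -0.712, -0.702, 1.128], [0.0, 0.0, 0.0, 1.0]] [[479.7, 0.0, 281.7], [0.0, 479.7, 209.1], [0.0, 0.0, 1.0]]
top [[0.01, -0.997, 0.072, 0.494], [-1.0, -0.012, -0.022, -0.025], [0.023, -0.071, -0.997, 1.456], [0.0, 0.0, 0.0, 1.0]] [[492.3, 0.0, 281.9], [0.0, 492.3, 209.5], [0.0, 0.0, 1.0]]
{'t': 0.1, 'q': array([ 1.22602307e+00,  5.33230131e-02,  1.61414807e+00,  1.15717631e-05,
        1.47598185e+00, -1.19012967e-01]), 'dq': array([ 0.0002803 , -0.00074841, -0.00290599,  0.00087702,  0.00010108,
       -0.00131248]), 'effort': array([ 5.32454635e-05, -3.94903886e+01, -3.71364176e+01, -1.24622406e-04,
        3.95283263e-03, -5.74138539e-06]), 'tool_pos': array([0.13972022, 0.60861352, 0.23017115]), 'tool_rot': array([-3.53822977e-01, -3.12116151e+00,  2.83934982e-03]), 'contact_force': array([ 0.18681727, -0.28316309, -0.51344143]), 'wrist_torque': array([-0.02530263,  0.03017645, -0.01120707]), 'grip_force': 0.0, 'opening': 0.0854432333384399}
```

View pics/top0.png

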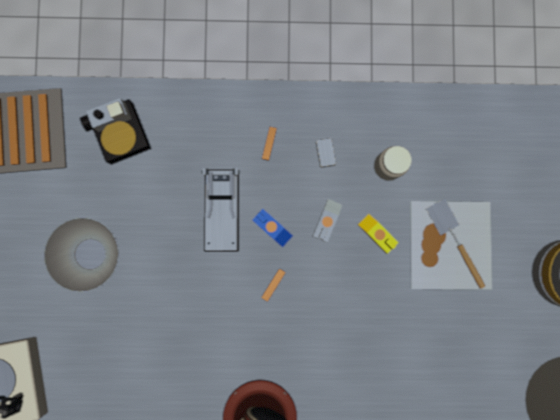

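View pics/side0.png

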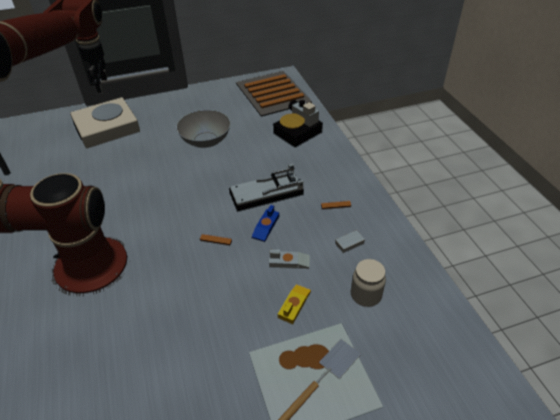

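The top view shows four candidates:
- the buff-disc aluminium carrier at (328,220)
- a blue look-alike at (272,228)
- a yellow look-alike at (378,233)
- the plain blank at (326,152)

I choose the aluminium one with the disc. The fixture is at (221,210), with its mouth facing the robot (down in the image).

```bash
python3 - <<'E'
from h import *
im,d,p=load('top0');im2,d2,p2=load('side0')
a=cv2.resize(im[190:255,300:360],None,fx=6,fy=6,interpolation=2)
b=cv2.resize(im[160:260,195:250],None,fx=6,fy=6,interpolation=2)[:390]
b=cv2.resize(im[160:260,195:250],(330,600),interpolation=2)
a=cv2.resize(im[195:250,303:353],(400,440),interpolation=2)
c=cv2.resize(im2[240:275,260:320],(400,233),interpolation=2)
out=np.zeros((600,730,3),np.uint8);out[:440,:400]=a;out[440:,:400]=c[:160];out[:,400:]=b
cv2.imwrite('pics/crop.png',out[:,:,::-1])
e=cv2.resize(im2[155:215,220:310],(800,533),interpolation=2);cv2.imwrite('pics/crop2.png',e[:,:,::-1])
X=cloud(d,p);X2=cloud(d2,p2)
for u,v in[(328,220),(332,207),(322,238),(221,240),(326,152),(300,200),(221,197),(221,178)]:print('top',u,v,d[v,u],X[v,u].round(4))
for u,v in[(289,258),(275,254),(275,260),(250,192),(305,258)]:print('side',u,v,X2[v,u].round(4))
E
```

```text
top 328 220 1.4346848 [ 0.5683 -0.192   0.0259]
top 332 207 1.4483117 [ 0.6073 -0.2049  0.0153]
top 322 238 1.4044373 [ 0.5154 -0.172   0.052 ]
top 221 240 1.4178438 [0.5069 0.1173 0.0314]
top 326 152 1.4500229 [ 0.7688 -0.1855  0.0248]
top 300 200 1.4588466 [ 0.6278 -0.1112  0.0041]
top 221 197 1.4046861 [0.6291 0.1175 0.0534]
top 221 178 1.3993614 [0.6825 0.1176 0.0626]
side 289 258 [ 0.5671 -0.1944  0.0195]
side 275 254 [ 0.5268 -0.1851  0.0436]
side 275 260 [ 0.5256 -0.1869  0.0184]
side 250 192 [0.5356 0.1128 0.0309]
side 305 258 [ 0.6161 -0.2005  0.0067]
```

View pics/crop.png

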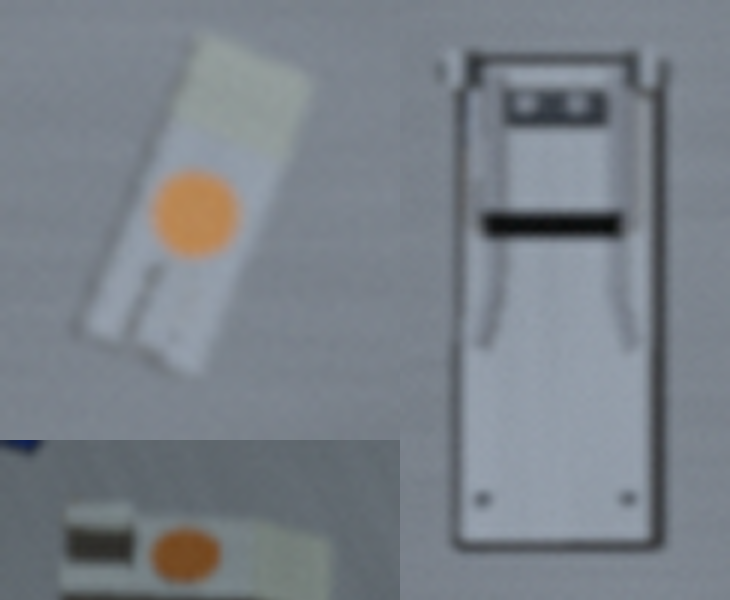

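View pics/crop2.png

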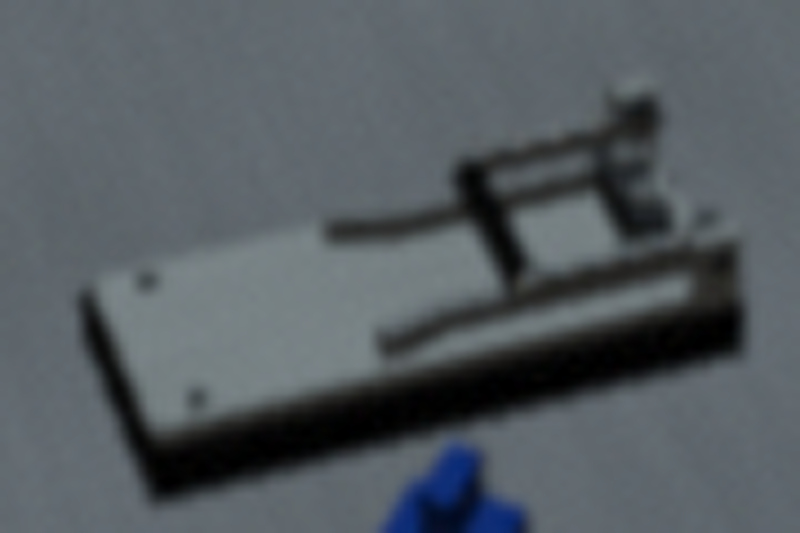

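The crop confirms the choice: the disc carrier has its pale bevelled nose at upper right and its tab at lower left. The fixture has its roller at crop (550,225), the rails flaring below it and the stop at (553,108). Next I measure both.

```bash
cat > meas.py <<'E'
from h import *
def comp(m,pt):
    n,l=cv2.connectedComponents(m.astype(np.uint8));return l==l[pt[1],pt[0]]
def disc(im,box):
    u0,u1,v0,v1=box;h=cv2.cvtColor(im,cv2.COLOR_RGB2HSV)
    m=np.zeros(im.shape[:2],bool);m[v0:v1,u0:u1]=((h[...,1]>90)&(h[...,0]<22))[v0:v1,u0:u1]
    v,u=np.nonzero(m);w=h[...,1][m]-60.;return np.array([(u*w).sum(),(v*w).sum()])/w.sum(),m.sum()
def dark(im,box,th):
    u0,u1,v0,v1=box;g=im.mean(2)[v0:v1,u0:u1];w=np.clip(th-g,0,None)
    v,u=np.mgrid[v0:v1,u0:u1];return np.array([(u*w).sum(),(v*w).sum()])/w.sum()
E
python3 - <<'E'
from meas import *
im,d,p=load('top0');im2,d2,p2=load('side0');X=cloud(d,p);X2=cloud(d2,p2)
a,n=disc(im,(315,342,208,235));b,n2=disc(im2,(278,300,248,268));print('disc',a,n,b,n2,tri(p,a,p2,b),onplane(p,*a,.022),onplane(p2,*b,.022))
g=cv2.GaussianBlur(im.mean(2).astype(np.float32),(0,0),.5)
print('bench',np.median(g[240:255,340:355]),'carr',g[226:232,325:330].mean(),g[206:209,331:334].mean())
# carrier by depth height
reg=np.zeros(d.shape,bool);reg[192:250,303:353]=1
Zb=np.median(X[...,2][reg&(d>0)]);print('bench z',Zb)
Z=X[...,2]-Zb
m=reg&(Z>.006);c=max(cv2.findContours(m.astype(np.uint8),0,1)[0],key=cv2.contourArea)
r=cv2.minAreaRect(X[c[:,0,1],c[:,0,0],:2].astype(np.float32)*1000);print('carrier depth rect mm',r)
m=reg&(Z>.035);t=X[m];print('tab n',m.sum(),t.mean(0))
m2=np.zeros(d.shape,bool);m2[240:275,262:318]=1;t2=X2[m2&(X2[...,2]>.036)];print('tab side',len(t2),t2.mean(0))
s=X2[m2&(X2[...,2]>.008)];print('side rect',cv2.minAreaRect(s[:,:2].astype(np.float32)*1000))
# intensity rect
for th in (8,14):
    bm=reg&((g-np.median(g[reg]))>th);c=max(cv2.findContours(bm.astype(np.uint8),0,1)[0],key=cv2.contourArea)[:,0].astype(float)
    print('int rect',cv2.minAreaRect(np.array([onplane(p,*q,.015)[:2]*1000 for q in c],np.float32)))
# fixture
reg=np.zeros(d.shape,bool);reg[162:258,195:250]=1
m=reg&(Z>.018);c=max(cv2.findContours(m.astype(np.uint8),0,1)[0],key=cv2.contourArea)
print('fix depth rect',cv2.minAreaRect(X[c[:,0,1],c[:,0,0],:2].astype(np.float32)*1000))
mb=np.zeros(d.shape,bool);mb[222:245,208:236]=1;print('bed z top',np.median(X[mb][:,2]))
u=np.arange(209,234);
rc=[];gg=im.mean(2)
for uu in range(211,231):
    w=np.clip(90-gg[190:204,uu],0,None);rc.append((uu,(np.arange(190,204)*w).sum()/max(w.sum(),1e-6),w.sum()))
print('roller cols',[(a,round(b,2),int(w)) for a,b,w in rc])
# horizontal extent of roller & bed edge dark lines
for v in (196,197,198):print(v,gg[v,205:240].astype(int).tolist())
for v in (225,232,240):print(v,gg[v,200:243].astype(int).tolist())
print('col',gg[168:256,221].astype(int).tolist())
E
```

```text
disc [326.98414252 221.35121378] 73 [287.44335736 256.9330587 ] 58 (array([ 0.56424461, -0.18960003,  0.02026626]), np.float64(0.0007305573537964782)) [ 0.56451496 -0.18949115  0.022     ] [ 0.56341629 -0.19089687  0.022     ]
bench 129.17935 carr 152.60829 149.78014
bench z 0.0006018735315324042
carrier depth rect mm ((567.828369140625, -191.34620666503906), (51.349674224853516, 119.35887908935547), 68.86795043945312)
tab n 62 [ 0.5259219  -0.15925356  0.18288016]
tab side 66 [ 0.49954922 -0.27339443  0.1592641 ]
side rect ((456.94140625, -592.7175903320312), (1001.8056030273438, 132.40281677246094), 75.23384857177734)
int rect ((569.2041015625, -193.73135375976562), (46.394325256347656, 119.75347900390625), 68.49944305419922)
int rect ((568.7968139648438, -193.39511108398438), (43.370704650878906, 116.11520385742188), 68.13211822509766)
fix depth rect ((594.818603515625, 75.04310607910156), (238.45240783691406, 191.93353271484375), 2.3978071212768555)
bed z top 0.03394936072155208
roller cols [(211, np.float64(197.03), 247), (212, np.float64(197.04), 237), (213, np.float64(197.07),
[... 1393 characters left out ...]
59, 158, 158, 149, 119, 75, 67, 104, 128, 132, 134]
240 [126, 127, 123, 105, 98, 131, 155, 159, 161, 160, 159, 158, 156, 156, 157, 154, 155, 157, 158, 157, 157, 158, 157, 156, 155, 155, 155, 156, 155, 155, 156, 157, 157, 157, 157, 148, 119, 76, 68, 104, 127, 132, 131]
col [121, 93, 102, 143, 159, 154, 127, 89, 69, 67, 67, 56, 72, 120, 150, 156, 156, 156, 154, 155, 156, 155, 157, 155, 155, 155, 141, 89, 32, 15, 26, 84, 139, 155, 154, 154, 153, 154, 154, 154, 154, 153, 154, 153, 152, 155, 154, 154, 155, 155, 153, 154, 156, 155, 155, 156, 158, 157, 156, 157, 156, 156, 157, 156, 157, 157, 156, 157, 159, 158, 159, 158, 158, 157, 157, 159, 158, 159, 159, 159, 160, 146, 104, 87, 116, 134, 133, 132]
```

```bash
cat > m2.py <<'E'
from meas import *
im,d,p=load('top0');im2,d2,p2=load('side0');X=cloud(d,p);X2=cloud(d2,p2);g=im.mean(2)
def cross(line,th):
    i=np.nonzero((line[:-1]-th)*(line[1:]-th)<0)[0];return [k+(th-line[k])/(line[k+1]-line[k]) for k in i]
L=[];R=[]
for v in range(215,247):
    L.append((202+cross(g[v,202:215],128)[-1],v));R.append((228+cross(g[v,228:238],113)[0],v))
Lw=np.array([onplane(p,*q,.035)[:2] for q in L]);Rw=np.array([onplane(p,*q,.035)[:2] for q in R])
for w in(Lw,Rw):
    k=np.polyfit(w[:,0],w[:,1],1);print('edge yaw',k[0],'y at .6',np.polyval(k,.6))
print('rear x',np.mean([onplane(p,u,246+cross(g[246:253,u],124)[0],.035) for u in range(208,234)],0))
print('roller',onplane(p,220.2,197.06,.052),onplane(p,211,197.05,.052),onplane(p,230,197.05,.052))
v=dark(im2,(270,280,172,189),50);print('roller side px',v,tri(p,(220.2,197.06),p2,v))
st=[168+c for c in cross(g[168:200,221],110)];print('stop/roller crossings',st,[onplane(p,221,c,.059)[0] for c in st])
ok=(d>0)&(d<1.6)
reg=np.zeros(d.shape,bool);reg[192:250,303:353]=1
t=X[reg&ok&(X[...,2]>.037)];print('tab',len(t),t.mean(0),cv2.minAreaRect(t[:,:2].astype(np.float32)*1000))
m2=np.zeros(d.shape,bool);m2[240:275,262:318]=1;m2&=(d2>0.3)
t2=X2[m2&(X2[...,2]>.036)];print('tab side',len(t2),t2.mean(0),t2[:,2].max())
s=X2[m2&(X2[...,2]>.010)];print('side rect',cv2.minAreaRect(s[:,:2].astype(np.float32)*1000))
E
python3 m2.py
python3 - <<'E'
from h import *
im,_,_=load('top0');im2,_,_=load('side0')
a=cv2.resize(im[196:246,305:350],(540,600),interpolation=0)
cv2.imwrite('pics/tab.png',a[:,:,::-1])
E
```

```text
Traceback (most recent call last):
  File "m2.py", line 7, in <module>
    L.append((202+cross(g[v,202:215],128)[-1],v));R.append((228+cross(g[v,228:238],113)[0],v))
                  ~~~~~~~~~~~~~~~~~~~~~~~^^^^
IndexError: list index out of range
```

View pics/tab.png

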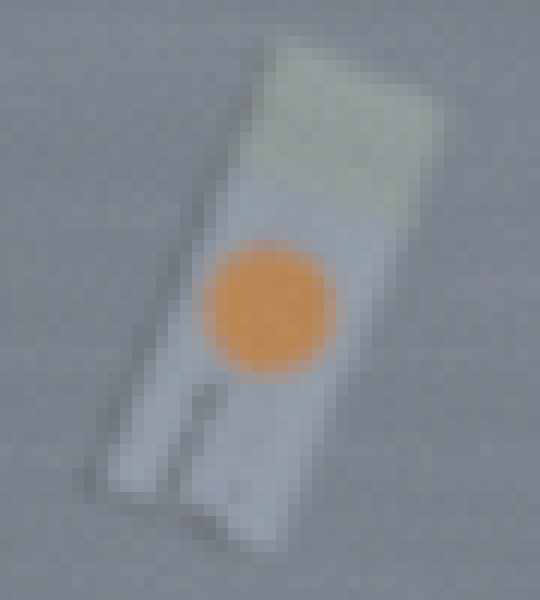

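The enlarged carrier runs from its nose edge, (275,40) to (440,100) in the crop, to its rear at (100,485) to (280,550). The tab's dark side stands along (205,390) to (165,495), so the tab itself is just right of that.

```bash
sed -i 's/128)\[-1\]/127.5)[-1]/;s/202:215/203:215/;s/202+cross/203+cross/;s/113)\[0\]/118)[-1]/' m2.py; sed -i 's/^for v in range(215,247):/for v in range(218,244):/' m2.py; cat >> m2.py <<'E'
c=lambda a,b,z:onplane(p,305+a/12-.5,196+b/12-.5,z)
nl,nr,rr,rl=c(275,40,.008),c(440,100,.008),c(277,552,.022),c(103,487,.022)
bl,br=c(243,170,.022),c(408,225,.022)
print('corners',[q.round(4).tolist() for q in(nl,nr,br,bl,rl,rr)])
ax=(nl+nr-rl-rr)[:2];print('len',np.linalg.norm(ax)/2,'yaw',np.degrees(np.arctan2(ax[1],ax[0])),'centre',((nl+nr+rl+rr)/4)[:2],'w',np.linalg.norm(nl-nr),np.linalg.norm(rl-rr),'wyaw',np.degrees(np.arctan2(*(nl-nr)[:2]))*-1)
E
python3 m2.py
```

```text
edge yaw 0.08902322943985655 y at .6 0.16838486977960915
edge yaw 0.015621863004554966 y at .6 0.0753605876064954
rear x [0.47974123 0.11789276 0.035     ]
roller [0.6290431  0.11988299 0.052     ] [0.62874687 0.14607623 0.052     ] [0.62941819 0.09195765 0.052     ]
roller side px [274.68606091 179.08814063] (array([0.6276103 , 0.11968005, 0.05626799]), np.float64(0.002096530389059949))
stop/roller crossings [np.float64(168.41666666666666), np.float64(170.1788617886179), np.float64(174.45689655172413), np.float64(180.7887323943662), np.float64(194.59872611464968)] [np.float64(0.7104866805938594), np.float64(0.7054167081048454), np.float64(0.6931193184815616), np.float64(0.6749463470780934), np.float64(0.6354265133472303)]
tab 56 [ 0.52929769 -0.17361515  0.04651996] ((529.4694213867188, -174.0826416015625), (14.112728118896484, 29.8916015625), 67.70347595214844)
tab side 59 [ 0.52734638 -0.18004408  0.04427373] 0.05137947598634662
side rect ((565.2758178710938, -193.99862670898438), (49.6765251159668, 117.31366729736328), 68.24136352539062)
corners [[0.6319, -0.1921, 0.008], [0.6176, -0.233, 0.008], [0.5857, -0.2232, 0.022], [0.5987, -0.1828, 0.022], [0.5211, -0.1491, 0.022], [0.5058, -0.1915, 0.022]]
len 0.11906312718275125 yaw -20.813729399780048 centre [ 0.56909348 -0.19140624] w 0.043290562558396445 0.04507710474577366 wyaw -19.36774194207814
```

```bash
cat > togo.py <<'E'
import sys
from h import *
from scipy.spatial.transform import Rotation as R
# target x y z (m) and yaw (deg) of the jaw-perpendicular axis (mod 180)
x,y,z,yw=map(float,sys.argv[1:5]);o=ctrl.get_obs();M=R.from_rotvec(o['tool_rot']).as_matrix()
cur=np.degrees(np.arctan2(M[1,0],M[0,0]));dy=(yw-cur+90)%180-90
print('t',round(o['t'],2),'pos',o['tool_pos'].round(4),'yaw',round(cur,2),'toolz',M[:,2].round(4),'q6',o['q'][5].round(2),'F',o['contact_force'].round(1),'op',round(o['opening']*1000,1),'grip',round(o['grip_force'],1))
print('now mm',(1000*M.T@(np.array([x,y,z])-o['tool_pos'])).round(1),'roll',round(-np.radians(dy),4))
a=np.radians(cur+dy);s=np.array([[np.cos(a),np.sin(a),0],[np.sin(a),-np.cos(a),0],[0,0,-1]])
print('after roll mm',(1000*s.T@(np.array([x,y,z])-o['tool_pos'])).round(1))
E
python3 togo.py .5292 -.1750 .14 -21.5; sed -n 1,20p m2.py | head -0
```

```text
t 0.1 pos [0.1397 0.6086 0.2302] yaw 167.06 toolz [-6.0e-04 -1.7e-03 -1.0e+00] q6 -0.12 F [ 0.2 -0.3 -0.5] op 85.4 grip 0.0
now mm [-555.  -676.4   91.3] roll 0.1495
after roll mm [-649.6 -586.3   90.2]
```

```bash
python3 -m handwheel '[{"roll":0.075},{"roll":0.075},{"tx":-29,"ty":-26},{"tx":-29,"ty":-26},{"tx":-29,"ty":-26},{"tx":-29,"ty":-26},{"tx":-29,"ty":-26},{"tx":-29,"ty":-26},{"tx":-29,"ty":-26},{"tx":-29,"ty":-26},{"tx":-29,"ty":-26},{"tx":-29,"ty":-26}]' && python3 -m handwheel '[{"tx":-29,"ty":-26},{"tx":-29,"ty":-26},{"tx":-29,"ty":-26},{"tx":-29,"ty":-26},{"tx":-29,"ty":-26},{"tx":-29,"ty":-26},{"tx":-29,"ty":-26},{"tx":-29,"ty":-26},{"tx":-29,"ty":-26},{"tx":-29,"ty":-26},{"tx":-29,"ty":-26},{}]'; python3 togo.py .5292 -.1750 .14 -21.5
```

```text
t 0.1 pos [0.1397 0.6086 0.2302] yaw 167.06 toolz [-6.0e-04 -1.7e-03 -1.0e+00] q6 -0.12 F [ 0.2 -0.3 -0.5] op 85.4 grip 0.0
now mm [-555.  -676.4   91.3] roll 0.1495
after roll mm [-649.6 -586.3   90.2]$[0]: bad value
```

```bash
python3 -m handwheel '[{"tx":0,"ty":0,"tz":0,"roll":0.075}]'; python3 -m handwheel '[{"tx":0,"ty":0,"tz":0,"roll":0.075}]' 85; python3 -m handwheel --help | head -20
```

```text
t: 0.18
tool_pos: [0.1398, 0.6087, 0.2304]
tool_rot: [-0.473, -3.106, 0.002]
contact_force: [-0.1, 0.5, -0.8]
opening: 0.0855
grip_force: 0.0
t: 0.27
tool_pos: [0.1398, 0.6088, 0.2305]
tool_rot: [-0.592, -3.085, 0.002]
contact_force: [-0.5, 0.3, 0.1]
opening: 0.085
grip_force: 0.0invalid input: not JSON, or not a number
```

```bash
python3 -m handwheel '[{"tx":-29,"ty":-26,"tz":0,"roll":0},{"tx":-29,"ty":-26,"tz":0,"roll":0},{"tx":-29,"ty":-26,"tz":0,"roll":0},{"tx":-29,"ty":-26,"tz":0,"roll":0},{"tx":-29,"ty":-26,"tz":0,"roll":0},{"tx":-29,"ty":-26,"tz":0,"roll":0},{"tx":-29,"ty":-26,"tz":0,"roll":0},{"tx":-29,"ty":-26,"tz":0,"roll":0},{"tx":-29,"ty":-26,"tz":0,"roll":0},{"tx":-29,"ty":-26,"tz":0,"roll":0},{"tx":-29,"ty":-26,"tz":0,"roll":0},{"tx":-29,"ty":-26,"tz":0,"roll":0}]' && python3 -m handwheel '[{"tx":-29,"ty":-26,"tz":0,"roll":0},{"tx":-29,"ty":-26,"tz":0,"roll":0},{"tx":-29,"ty":-26,"tz":0,"roll":0},{"tx":-29,"ty":-26,"tz":0,"roll":0},{"tx":-29,"ty":-26,"tz":0,"roll":0},{"tx":-29,"ty":-26,"tz":0,"roll":0},{"tx":-29,"ty":-26,"tz":0,"roll":0},{"tx":-29,"ty":-26,"tz":0,"roll":0},{"tx":-29,"ty":-26,"tz":0,"roll":0},{"tx":0,"ty":0,"tz":0,"roll":0}]'; python3 togo.py .5292 -.1750 .027 -21.5
```

```text
t: 1.27
tool_pos: [0.3492, 0.1894, 0.231]
tool_rot: [0.586, 3.086, 0.0]
contact_force: [0.2, 0.4, 0.4]
opening: 0.0851
grip_force: 0.0
t: 2.1
tool_pos: [0.5073, -0.1274, 0.2303]
tool_rot: [-0.595, -3.084, 0.003]
contact_force: [-1.4, 0.1, -0.5]
opening: 0.0848
grip_force: 0.0
t 2.1 pos [ 0.5073 -0.1274  0.2303] yaw 158.16 toolz [-9.0e-04 -1.7e-03 -1.0e+00] q6 -1.58 F [-1.4  0.1 -0.5] op 84.8 grip 0.0
now mm [-38.  -35.6 203.4] roll -0.0059
after roll mm [-37.8 -36.3 203.3]
```

```bash
python3 -m handwheel '[{"tx":-19,"ty":-18,"tz":0,"roll":0},{"tx":-19,"ty":-18,"tz":0,"roll":0},{"tx":0,"ty":0,"tz":40,"roll":0},{"tx":0,"ty":0,"tz":40,"roll":0},{"tx":0,"ty":0,"tz":40,"roll":0},{"tx":0,"ty":0,"tz":20,"roll":0},{"tx":0,"ty":0,"tz":0,"roll":0}]' ; python3 - <<'E'
from h import *
im,d,p=grab('top','top1');im2,d2,p2=grab('side','side1')
a=cv2.resize(im[180:260,290:370],(400,400),interpolation=2);b=cv2.resize(im2[190:290,230:330],(400,400),interpolation=2)
cv2.imwrite('pics/v1.png',np.hstack([a,b])[:,:,::-1])
E
python3 togo.py .5292 -.1750 .0235 -21.5
```

```text
t: 2.68
tool_pos: [0.5234, -0.1674, 0.0842]
tool_rot: [-0.585, -3.074, -0.005]
contact_force: [-0.4, -0.8, -0.5]
opening: 0.0851
grip_force: 0.0
t 2.78 pos [ 0.5277 -0.1693  0.0908] yaw 158.48 toolz [-1.7e-03  8.0e-04 -1.0e+00] q6 -1.64 F [0.6 0.2 0.2] op 84.6 grip 0.0
now mm [-3.6 -4.7 67.3] roll -0.0004
after roll mm [-3.5 -4.7 67.3]
```

View pics/v1.png

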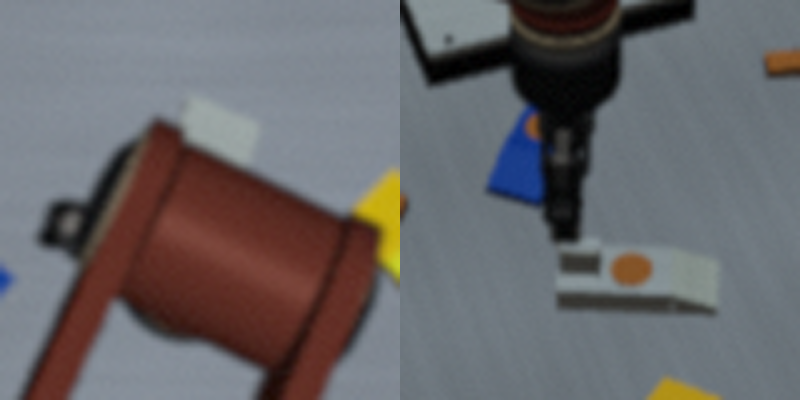

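The side view on the right shows the gripper standing above the tab at crop (580,245), aligned with the carrier. The arm hides most of the top view. I let it settle, then correct and descend.

```bash
python3 -m handwheel '[{"tx":-3,"ty":-4,"tz":0,"roll":0},{"tx":0,"ty":0,"tz":25,"roll":0},{"tx":0,"ty":0,"tz":10,"roll":0},{"tx":0,"ty":0,"tz":0,"roll":0},{"tx":0,"ty":0,"tz":0,"roll":0},{"tx":0,"ty":0,"tz":0,"roll":0},{"tx":0,"ty":0,"tz":0,"roll":0}]';python3 togo.py .5292 -.1750 .0235 -21.5
```

```text
t: 3.37
tool_pos: [0.5304, -0.175, 0.0578]
tool_rot: [0.586, 3.084, -0.001]
contact_force: [0.5, 0.4, 0.0]
opening: 0.0847
grip_force: 0.0
t 3.37 pos [ 0.5304 -0.175   0.0578] yaw 158.47 toolz [ 0.0021 -0.001  -1.    ] q6 -1.65 F [0.5 0.4 0. ] op 84.7 grip 0.0
now mm [ 1.2 -0.4 34.3] roll -0.0005
after roll mm [ 1.1 -0.4 34.3]
```

```bash
python3 -m handwheel '[{"tx":1,"ty":0,"tz":12,"roll":0},{"tx":0,"ty":0,"tz":12,"roll":0},{"tx":0,"ty":0,"tz":6,"roll":0},{"tx":0,"ty":0,"tz":4,"roll":0},{"tx":0,"ty":0,"tz":0,"roll":0},{"tx":0,"ty":0,"tz":0,"roll":0},{"tx":0,"ty":0,"tz":0,"roll":0}]';python3 togo.py .5292 -.1750 .0235 -21.5; python3 -m handwheel '[{"tx":0,"ty":0,"tz":0,"roll":0},{"tx":0,"ty":0,"tz":0,"roll":0},{"tx":0,"ty":0,"tz":0,"roll":0},{"tx":0,"ty":0,"tz":0,"roll":0},{"tx":0,"ty":0,"tz":0,"roll":0},{"tx":0,"ty":0,"tz":0,"roll":0},{"tx":0,"ty":0,"tz":0,"roll":0},{"tx":0,"ty":0,"tz":0,"roll":0}]' 0 60; python3 togo.py .5292 -.1750 .0235 -21.5
```

```text
t: 3.95
tool_pos: [0.5288, -0.1743, 0.0225]
tool_rot: [0.587, 3.086, -0.0]
contact_force: [0.5, -0.4, 0.3]
opening: 0.0853
grip_force: 0.0
t 3.95 pos [ 0.5288 -0.1743  0.0225] yaw 158.47 toolz [ 3.e-04 -2.e-04 -1.e+00] q6 -1.65 F [ 0.5 -0.4  0.3] op 85.3 grip 0.0
now mm [-0.6 -0.5 -1. ] roll -0.0005
after roll mm [-0.6 -0.5 -1. ]
t: 4.62
tool_pos: [0.5288, -0.1744, 0.0226]
tool_rot: [0.587, 3.086, -0.0]
contact_force: [0.4, -0.8, 1.5]
opening: 0.013
grip_force: 59.8
t 4.62 pos [ 0.5288 -0.1744  0.0226] yaw 158.47 toolz [ 6.e-04 -3.e-04 -1.e+00] q6 -1.65 F [ 0.4 -0.8  1.5] op 13.0 grip 59.8
now mm [-0.6 -0.4 -0.9] roll -0.0006
after roll mm [-0.6 -0.4 -0.9]
```

```bash
python3 -m handwheel '[{"tx":0,"ty":0,"tz":-5,"roll":0},{"tx":0,"ty":0,"tz":-15,"roll":0},{"tx":0,"ty":0,"tz":-25,"roll":0},{"tx":0,"ty":0,"tz":-25,"roll":0},{"tx":0,"ty":0,"tz":-25,"roll":0},{"tx":0,"ty":0,"tz":-15,"roll":0},{"tx":0,"ty":0,"tz":-10,"roll":-0.06},{"tx":0,"ty":0,"tz":0,"roll":-0.1},{"tx":0,"ty":0,"tz":0,"roll":-0.1},{"tx":0,"ty":0,"tz":0,"roll":-0.1},{"tx":0,"ty":0,"tz":0,"roll":-0.03},{"tx":0,"ty":0,"tz":0,"roll":0}]';python3 togo.py .456 .1183 .14 0.75
```

```text
t: 5.62
tool_pos: [0.5278, -0.1737, 0.1414]
tool_rot: [0.023, -3.14, -0.002]
contact_force: [-0.2, 0.5, -2.5]
opening: 0.0128
grip_force: 59.2
t 5.62 pos [ 0.5278 -0.1737  0.1414] yaw -179.16 toolz [-0.0019  0.001  -1.    ] q6 -2.04 F [-0.2  0.5 -2.5] op 12.8 grip 59.2
now mm [ 67.5 293.1   1.9] roll 0.0016
after roll mm [ 67.9 292.9   1.4]
```

```bash
python3 -m handwheel '[{"tx":3,"ty":12,"tz":0,"roll":0},{"tx":6,"ty":24,"tz":0,"roll":0},{"tx":7,"ty":30,"tz":0,"roll":0},{"tx":7,"ty":30,"tz":0,"roll":0},{"tx":7,"ty":30,"tz":0,"roll":0},{"tx":7,"ty":30,"tz":0,"roll":0},{"tx":7,"ty":30,"tz":0,"roll":0},{"tx":7,"ty":30,"tz":0,"roll":0},{"tx":7,"ty":30,"tz":0,"roll":0},{"tx":6,"ty":24,"tz":0,"roll":0},{"tx":3,"ty":12,"tz":0,"roll":0},{"tx":1,"ty":6,"tz":0,"roll":0}]';python3 -m handwheel '[{"tx":0,"ty":4,"tz":15,"roll":0},{"tx":0,"ty":0,"tz":25,"roll":0},{"tx":0,"ty":0,"tz":15,"roll":0},{"tx":0,"ty":0,"tz":10,"roll":0},{"tx":0,"ty":0,"tz":0,"roll":0},{"tx":0,"ty":0,"tz":0,"roll":0},{"tx":0,"ty":0,"tz":0,"roll":0}]';python3 togo.py .456 .1183 .0576 0.75;  python3 - <<'E'
from h import *
im,d,p=grab('top','top2');im2,d2,p2=grab('side','side2')
a=cv2.resize(im[160:280,180:260],(400,600),interpolation=2);b=cv2.resize(im2[145:265,205:285],(400,600),interpolation=2)
cv2.imwrite('pics/v2.png',np.hstack([a,b])[:,:,::-1])
E
```

```text
t: 6.62
tool_pos: [0.4549, 0.1149, 0.1418]
tool_rot: [0.026, -3.14, -0.001]
contact_force: [-0.1, -0.8, -2.2]
opening: 0.0126
grip_force: 59.1
t: 7.2
tool_pos: [0.4574, 0.1167, 0.0785]
tool_rot: [-0.021, 3.14, 0.0]
contact_force: [-0.4, -0.1, -2.5]
opening: 0.0129
grip_force: 59.1
t 7.2 pos [0.4574 0.1167 0.0785] yaw -179.22 toolz [ 1.9e-03  2.0e-04 -1.0e+00] q6 -1.49 F [-0.4 -0.1 -2.5] op 12.9 grip 59.1
now mm [ 1.4  1.6 20.9] roll 0.0005
after roll mm [ 1.3  1.6 20.9]
```

View pics/v2.png

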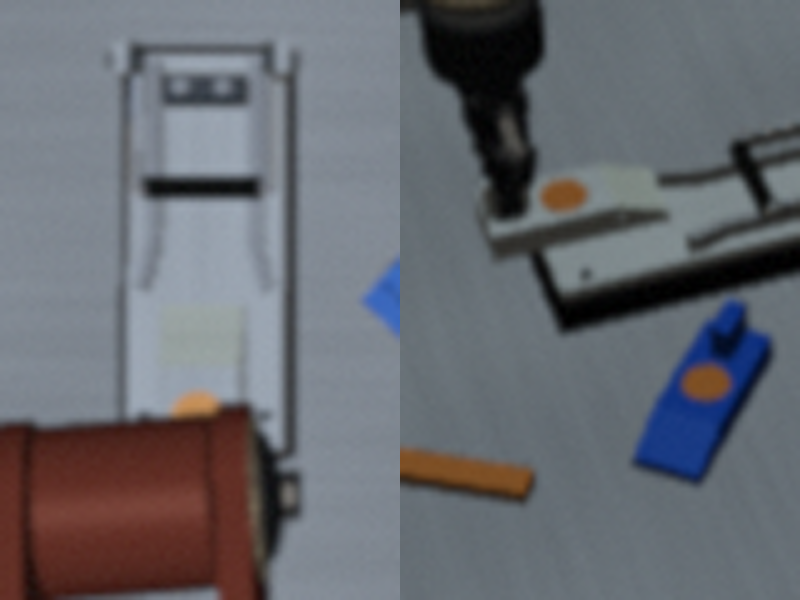

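The carrier hangs over the bed with its pale bevel at crop (160–243, 305–365), just short of the rail mouth at row 290. It appears 1–2 mm left of the channel centre, so I measure that offset exactly.

```bash
cat > lat.py <<'E'
import sys
from meas import *
tag,zc=sys.argv[1],float(sys.argv[2]) # zc: underside height
im,d,p=load(tag);f=im.astype(float)
s=f[...,1]-f[...,2]  # tint: pale bevel is greenish
v0,v1=[int(x) for x in sys.argv[3:5]]
sub=s[v0-6:v1+12,205:237];base=np.median(s[v0:v1,207:211]);w=sub-base
m=(w>w.max()*.5) if 0 else w>9
v,u=np.nonzero(m);v+=v0-6;u+=205;print('n',m.sum(),'u',u.min(),u.max(),'v',v.min(),v.max())
for vv in range(v.min()+1,v.max()):
    k=np.clip(s[vv,205:237]-base,0,None);
    if vv%2==0: print(vv,(s[vv,208:234]-base).astype(int).tolist())
E
python3 lat.py top2 .056 220 232
python3 - <<'E'
from meas import *
im,d,p=load('top0');g=im.mean(2)
# rails: brightness profile & roller extents
for v in (204,208,212,216):print(v,g[v,203:240].astype(int).tolist())
im,d,p=load('top2');g=im.mean(2)
for v in (222,226,230,232):print(v,g[v,203:240].astype(int).tolist())
E
```

```text
n 254 u 212 230 v 221 243
222 [0, 0, 0, 1, 8, 11, 13, 13, 13, 13, 13, 13, 13, 13, 13, 12, 12, 12, 14, 12, 8, 3, -1, 0, 0, 0]
224 [1, 0, 1, 4, 9, 12, 13, 14, 13, 13, 13, 13, 12, 14, 12, 13, 14, 11, 13, 11, 8, 3, 0, -1, 0, -1]
226 [-1, 1, 0, 2, 7, 13, 13, 12, 12, 14, 14, 14, 12, 13, 13, 12, 13, 12, 14, 13, 10, 3, -1, -1, -1, 0]
228 [1, 0, 0, 5, 10, 13, 14, 14, 13, 13, 13, 12, 13, 12, 14, 13, 13, 14, 12, 12, 9, 2, 1, 0, 1, 0]
230 [0, -2, 2, 3, 10, 12, 13, 13, 14, 14, 12, 13, 14, 14, 14, 12, 14, 13, 11, 12, 9, 5, 0, 0, 0, 0]
232 [-1, 0, 0, 4, 9, 10, 12, 10, 10, 10, 12, 10, 11, 11, 11, 10, 11, 12, 10, 11, 6, 4, 0, -1, 0, 0]
234 [0, 0, 0, 0, 1, 1, 0, 2, 0, 1, -1, 1, -1, 1, 1, -1, 1, 0, 1, 2, 5, 2, -1, 0, -1, 0]
236 [0, -1, -1, 0, 0, 0, -1, -1, -1, -1, -2, 0, -1, -1, -2, -1, -1, -1, 1, 2, 4, 2, 1, 1, -1, 0]
238 [0, 0, 0, -1, 1, 1, 0, 1, 9, 18, 26, 29, 29, 22, 11, 4, -2, 0, 1, 1, 4, 3, 0, 1, 0, -2]
240 [-1, 0, 0, 0, -2, 2, 11, 30, 50, 62, 65, 67, 64, 63, 53, 31, 12, 5, 3, 5, 7, 6, 3, 1, 0, -1]
242 [2, 2, 1, 0, 1, 11, 29, 50, 57, 54, 53, 51, 50, 49, 46, 35, 22, 18, 14, 17, 16, 13, 6, 3, 2, 3]
[... 804 characters left out ...]
60, 161, 160, 160, 161, 160, 160, 160, 159, 161, 160, 160, 161, 160, 159, 157, 152, 155, 163, 165, 166, 166, 164, 155, 125, 81, 72, 107]
226 [111, 102, 134, 160, 166, 166, 166, 163, 162, 157, 157, 157, 157, 155, 157, 156, 156, 156, 156, 158, 156, 158, 157, 155, 153, 144, 151, 161, 166, 166, 165, 166, 156, 125, 80, 69, 106]
230 [109, 103, 133, 162, 167, 166, 167, 164, 163, 160, 157, 157, 157, 158, 156, 158, 158, 156, 160, 159, 158, 157, 159, 158, 150, 142, 146, 160, 163, 167, 166, 164, 154, 125, 79, 71, 108]
232 [114, 103, 135, 161, 167, 166, 167, 165, 160, 159, 156, 157, 157, 157, 158, 156, 158, 158, 160, 157, 159, 159, 159, 157, 144, 136, 147, 160, 166, 165, 164, 166, 154, 125, 79, 70, 109]
```

```bash
python3 - <<'E'
from h import *
im,d,p=load('top2')
l=onplane(p,205.0,226,.035);r=onplane(p,236.1,226,.035);print('bed',l,r,(l+r)/2,l[1]-r[1])
a=onplane(p,208.5,197,.052);b=onplane(p,231.3,197,.052);print('roller',a,b,(a+b)/2,a[1]-b[1])
for u,v,z in((211.7,222,.066),(211.7,230,.078)):print('carrier left top',onplane(p,u,v,z),'centre y',onplane(p,u,v,z)[1]-.023)
print('right top',onplane(p,228.4,226,.072))
im2,d2,p2=load('side2');from meas import *
for pp,t in((p,'top2'),):pass
print('disc side',disc(im2,(225,250,175,195)))
b,_=disc(im2,(225,250,175,195));print(onplane(p2,*b,.078))
print('roller depth y from side', tri(p,(219.9,197.06),p2,(274.7,179.1)))
E
```

```text
bed [0.54653697 0.16364767 0.035     ] [0.54752243 0.07436435 0.035     ] [0.5470297  0.11900601 0.035     ] 0.08928332427333044
roller [0.62880195 0.15319287 0.052     ] [0.62960765 0.08825377 0.052     ] [0.6292048  0.12072332 0.052     ] 0.06493910421010218
carrier left top [0.55687174 0.14096181 0.066     ] centre y 0.11796181246526027
carrier left top [0.53401033 0.13907324 0.078     ] centre y 0.11607323689999696
right top [0.5459013  0.09332419 0.072     ]
disc side (array([237.26086957, 183.60263505]), np.int64(41))
[0.49570775 0.11618518 0.078     ]
roller depth y from side (array([0.62780739, 0.12059502, 0.05538694]), np.float64(0.0018443443127574267))
```

```bash
python3 -m handwheel '[{"tx":0,"ty":2,"tz":7,"roll":0},{"tx":0,"ty":0,"tz":7,"roll":0},{"tx":0,"ty":0,"tz":4,"roll":0},{"tx":0,"ty":0,"tz":0,"roll":0},{"tx":0,"ty":0,"tz":0,"roll":0},{"tx":0,"ty":0,"tz":0,"roll":0}]';python3 -m handwheel '[{"tx":0,"ty":0,"tz":1,"roll":0},{"tx":0,"ty":0,"tz":0,"roll":0},{"tx":0,"ty":0,"tz":0,"roll":0}]'; python3 -m handwheel '[{"tx":0,"ty":0,"tz":1,"roll":0},{"tx":0,"ty":0,"tz":0,"roll":0},{"tx":0,"ty":0,"tz":0,"roll":0}]';python3 togo.py .456 .1183 .0576 0.75
```

```text
t: 7.8
tool_pos: [0.4563, 0.1188, 0.0592]
tool_rot: [0.022, -3.141, 0.0]
contact_force: [-0.0, 0.3, -2.8]
opening: 0.0132
grip_force: 59.2
t: 8.05
tool_pos: [0.4564, 0.1188, 0.0584]
tool_rot: [-0.022, 3.141, -0.0]
contact_force: [-0.9, 0.8, -3.1]
opening: 0.013
grip_force: 59.2
t: 8.3
tool_pos: [0.4567, 0.1189, 0.0576]
tool_rot: [-0.022, 3.141, 0.0]
contact_force: [-0.1, -0.0, -1.5]
opening: 0.0127
grip_force: 59.5
t 8.3 pos [0.4567 0.1189 0.0576] yaw -179.18 toolz [ 7.e-04  0.e+00 -1.e+00] q6 -1.49 F [-0.1 -0.  -1.5] op 12.7 grip 59.5
now mm [ 0.7 -0.6  0. ] roll 0.0012
after roll mm [ 0.7 -0.6  0. ]
```

```bash
python3 -m handwheel '[{"tx":-3,"ty":0,"tz":0.2,"roll":0},{"tx":-4,"ty":0,"tz":0,"roll":0},{"tx":-4,"ty":0,"tz":0,"roll":0},{"tx":-4,"ty":0,"tz":0,"roll":0},{"tx":-4,"ty":0,"tz":0,"roll":0},{"tx":-3,"ty":0,"tz":0,"roll":0},{"tx":0,"ty":0,"tz":0,"roll":0},{"tx":0,"ty":0,"tz":0,"roll":0}]';python3 -m handwheel '[{"tx":-3,"ty":0,"tz":0,"roll":0},{"tx":-3,"ty":0,"tz":0,"roll":0},{"tx":-3,"ty":0,"tz":0,"roll":0},{"tx":0,"ty":0,"tz":0,"roll":0},{"tx":0,"ty":0,"tz":0,"roll":0}]';python3 -m handwheel '[{"tx":-3,"ty":0,"tz":0,"roll":0},{"tx":-3,"ty":0,"tz":0,"roll":0},{"tx":-3,"ty":0,"tz":0,"roll":0},{"tx":0,"ty":0,"tz":0,"roll":0},{"tx":0,"ty":0,"tz":0,"roll":0}]'; python3 - <<'E'
from h import *
im,d,p=grab('top','top3');im2,d2,p2=grab('side','side3')
a=cv2.resize(im[165:240,195:245],(400,600),interpolation=2);b=cv2.resize(im2[145:220,235:285],(400,600),interpolation=2)
cv2.imwrite('pics/v3.png',np.hstack([a,b])[:,:,::-1])
E
```

```text
t: 8.97
tool_pos: [0.4797, 0.1191, 0.0576]
tool_rot: [-0.022, 3.139, 0.0]
contact_force: [1.8, -0.1, 1.5]
opening: 0.0129
grip_force: 60.0
t: 9.38
tool_pos: [0.4879, 0.1193, 0.0576]
tool_rot: [-0.022, 3.14, 0.0]
contact_force: [-1.2, -0.4, 4.6]
opening: 0.0131
grip_force: 60.4
t: 9.8
tool_pos: [0.4967, 0.1194, 0.0576]
tool_rot: [-0.022, 3.141, 0.0]
contact_force: [-2.0, 0.3, 5.9]
opening: 0.0132
grip_force: 60.5
```

View pics/v3.png

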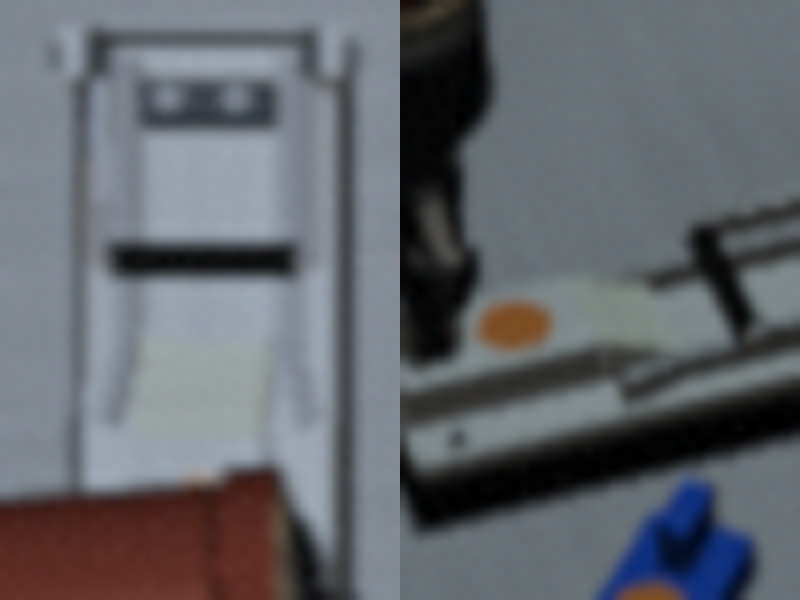

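The nose sits centred between the rails at crop row 345, columns 138–270, against a channel centre of about 204. There is no side force, so I go on in small steps.

```bash
for i in 1; do python3 -m handwheel '[{"tx":-3,"ty":0,"tz":-0.2,"roll":0},{"tx":-3,"ty":0,"tz":0,"roll":0},{"tx":-3,"ty":0,"tz":0,"roll":0},{"tx":-3,"ty":0,"tz":0,"roll":0},{"tx":0,"ty":0,"tz":0,"roll":0},{"tx":0,"ty":0,"tz":0,"roll":0}]';done; python3 -m handwheel '[{"tx":-3,"ty":0,"tz":0,"roll":0},{"tx":-3,"ty":0,"tz":0,"roll":0},{"tx":-3,"ty":0,"tz":0,"roll":0},{"tx":-3,"ty":0,"tz":0,"roll":0},{"tx":0,"ty":0,"tz":0,"roll":0},{"tx":0,"ty":0,"tz":0,"roll":0}]';python3 -m handwheel '[{"tx":-3,"ty":0,"tz":0,"roll":0},{"tx":-3,"ty":0,"tz":0,"roll":0},{"tx":-3,"ty":0,"tz":0,"roll":0},{"tx":0,"ty":0,"tz":0,"roll":0},{"tx":0,"ty":0,"tz":0,"roll":0}]'
```

```text
t: 10.4
tool_pos: [0.5087, 0.1196, 0.0576]
tool_rot: [-0.022, 3.141, 0.0]
contact_force: [-1.2, 0.4, 4.0]
opening: 0.0132
grip_force: 60.4
t: 10.9
tool_pos: [0.5206, 0.1198, 0.0576]
tool_rot: [-0.022, 3.141, 0.0]
contact_force: [-1.4, -0.6, 4.7]
opening: 0.0132
grip_force: 60.4
t: 11.32
tool_pos: [0.5291, 0.1199, 0.0576]
tool_rot: [0.022, -3.141, 0.0]
contact_force: [-3.1, -0.3, 6.3]
opening: 0.0129
grip_force: 60.6
```

```bash
python3 -m handwheel '[{"tx":-3,"ty":0,"tz":-0.1,"roll":0},{"tx":-3,"ty":0,"tz":0,"roll":0},{"tx":-3,"ty":0,"tz":0,"roll":0},{"tx":-3,"ty":0,"tz":0,"roll":0},{"tx":0,"ty":0,"tz":0,"roll":0},{"tx":0,"ty":0,"tz":0,"roll":0}]'; python3 -m handwheel '[{"tx":-3,"ty":0,"tz":0,"roll":0},{"tx":-3,"ty":0,"tz":0,"roll":0},{"tx":-3,"ty":0,"tz":0,"roll":0},{"tx":-1,"ty":0,"tz":0,"roll":0},{"tx":0,"ty":0,"tz":0,"roll":0},{"tx":0,"ty":0,"tz":0,"roll":0}]';python3 -m handwheel '[{"tx":-2,"ty":0,"tz":0,"roll":0},{"tx":-2,"ty":0,"tz":0,"roll":0},{"tx":-2,"ty":0,"tz":0,"roll":0},{"tx":0,"ty":0,"tz":0,"roll":0},{"tx":0,"ty":0,"tz":0,"roll":0}]'; python3 togo.py .572 .1205 .0576 0.75;python3 - <<'E'
from h import *
im,d,p=grab('top','top4');im2,d2,p2=grab('side','side4')
a=cv2.resize(im[165:240,195:245],(400,600),interpolation=2);b=cv2.resize(im2[145:220,245:295],(400,600),interpolation=2)
cv2.imwrite('pics/v4.png',np.hstack([a,b])[:,:,::-1])
E
```

```text
t: 11.82
tool_pos: [0.5397, 0.1201, 0.0576]
tool_rot: [0.023, -3.137, 0.0]
contact_force: [-9.6, -0.4, 11.8]
opening: 0.013
grip_force: 61.3
t: 12.32
tool_pos: [0.5492, 0.1202, 0.0576]
tool_rot: [0.023, -3.136, 0.001]
contact_force: [-11.0, 0.5, 12.4]
opening: 0.0128
grip_force: 61.3
t: 12.73
tool_pos: [0.5551, 0.1203, 0.0576]
tool_rot: [0.023, -3.136, 0.001]
contact_force: [-11.6, -0.2, 13.5]
opening: 0.0132
grip_force: 61.4
t 12.73 pos [0.5551 0.1203 0.0576] yaw -179.18 toolz [-6.e-03 -4.e-04 -1.e+00] q6 -1.5 F [-11.6  -0.2  13.5] op 13.2 grip 61.4
now mm [-16.9  -0.   -0.1] roll 0.0013
after roll mm [-16.9   0.    0. ]
```

View pics/v4.png

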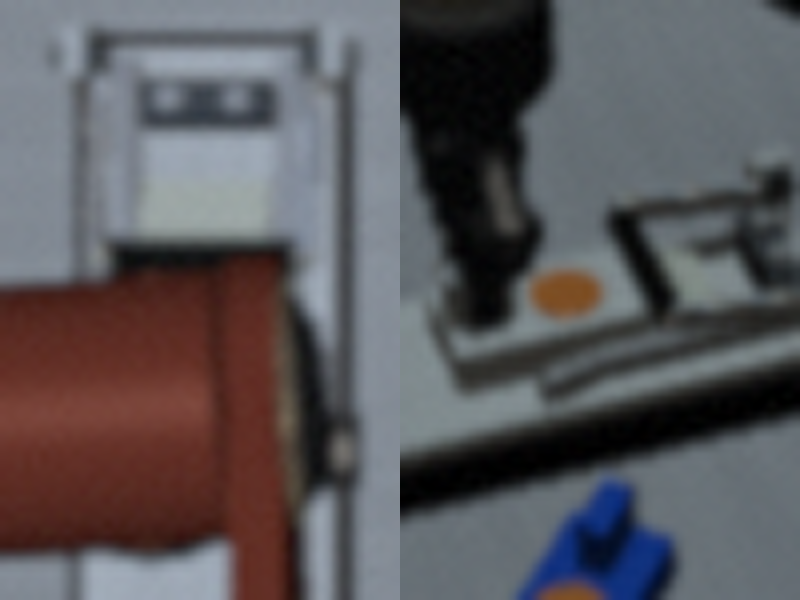

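The nose is beneath the roller at crop row 178. The stop face is at row 130, so about 17 mm remain. I ease the downward press and continue slowly.

```bash
python3 -m handwheel '[{"tx":-2,"ty":0,"tz":-0.2,"roll":0},{"tx":-2,"ty":0,"tz":0,"roll":0},{"tx":-2,"ty":0,"tz":0,"roll":0},{"tx":-2,"ty":0,"tz":0,"roll":0},{"tx":0,"ty":0,"tz":0,"roll":0},{"tx":0,"ty":0,"tz":0,"roll":0}]'; python3 -m handwheel '[{"tx":-1,"ty":0,"tz":-0.1,"roll":0},{"tx":-1,"ty":0,"tz":0,"roll":0},{"tx":-1,"ty":0,"tz":0,"roll":0},{"tx":0,"ty":0,"tz":0,"roll":0},{"tx":0,"ty":0,"tz":0,"roll":0}]';python3 togo.py .572 .1205 .0576 0.75
```

```text
t: 13.33
tool_pos: [0.5639, 0.1204, 0.0576]
tool_rot: [0.023, -3.138, 0.0]
contact_force: [-8.1, -0.3, 9.6]
opening: 0.013
grip_force: 60.9
t: 13.75
tool_pos: [0.5666, 0.1204, 0.0576]
tool_rot: [0.023, -3.137, 0.0]
contact_force: [-9.1, -1.0, 9.6]
opening: 0.0133
grip_force: 60.8
t 13.75 pos [0.5666 0.1204 0.0576] yaw -179.17 toolz [-4.3e-03 -3.0e-04 -1.0e+00] q6 -1.5 F [-9.1 -1.   9.6] op 13.3 grip 60.8
now mm [-5.4 -0.  -0. ] roll 0.0013
after roll mm [-5.4 -0.   0. ]
```

```bash
python3 -m handwheel '[{"tx":-0.5,"ty":0,"tz":0,"roll":0},{"tx":-0.5,"ty":0,"tz":0,"roll":0},{"tx":0,"ty":0,"tz":0,"roll":0}]' | sed -n 1,4p; python3 -m handwheel '[{"tx":-0.5,"ty":0,"tz":0,"roll":0},{"tx":0,"ty":0,"tz":0,"roll":0}]'| sed -n 1,4p;  python3 -m handwheel '[{"tx":-0.5,"ty":0,"tz":0,"roll":0},{"tx":0,"ty":0,"tz":0,"roll":0}]'| sed -n 1,4p
```

```text
t: 14.0
tool_pos: [0.5675, 0.1205, 0.0576]
tool_rot: [0.023, -3.137, 0.0]
contact_force: [-9.2, -1.0, 9.2]
t: 14.17
tool_pos: [0.568, 0.1205, 0.0576]
tool_rot: [0.023, -3.137, 0.0]
contact_force: [-8.8, -1.4, 9.9]
t: 14.33
tool_pos: [0.5685, 0.1205, 0.0576]
tool_rot: [0.023, -3.137, 0.0]
contact_force: [-8.2, -0.7, 8.8]
```

```bash
python3 -m handwheel '[{"tx":-0.5,"ty":0,"tz":0,"roll":0},{"tx":0,"ty":0,"tz":0,"roll":0}]'| sed -n 1,4p
```

```text
t: 14.5
tool_pos: [0.569, 0.1205, 0.0576]
tool_rot: [0.023, -3.137, 0.0]
contact_force: [-9.3, -0.3, 9.4]
```

Drag is steady at about 9 N, so I step on.

```bash
python3 -m handwheel '[{"tx":-0.5,"ty":0,"tz":0,"roll":0},{"tx":0,"ty":0,"tz":0,"roll":0}]'| sed -n 1,4p;python3 -m handwheel '[{"tx":-0.5,"ty":0,"tz":0,"roll":0},{"tx":0,"ty":0,"tz":0,"roll":0}]'| sed -n 1,4p
```

```text
t: 14.67
tool_pos: [0.5695, 0.1205, 0.0576]
tool_rot: [0.023, -3.137, 0.0]
contact_force: [-8.7, -1.0, 9.1]
t: 14.83
tool_pos: [0.57, 0.1205, 0.0576]
tool_rot: [0.023, -3.137, 0.0]
contact_force: [-8.4, -0.0, 10.2]
```

```bash
python3 -m handwheel '[{"tx":-0.5,"ty":0,"tz":0,"roll":0},{"tx":0,"ty":0,"tz":0,"roll":0}]'| sed -n 1,4p;python3 -m handwheel '[{"tx":-0.5,"ty":0,"tz":0,"roll":0},{"tx":0,"ty":0,"tz":0,"roll":0}]'| sed -n 1,4p
```

```text
t: 15.0
tool_pos: [0.5705, 0.1205, 0.0576]
tool_rot: [0.023, -3.137, 0.0]
contact_force: [-9.1, 0.9, 9.1]
t: 15.17
tool_pos: [0.571, 0.1205, 0.0576]
tool_rot: [0.023, -3.137, 0.0]
contact_force: [-8.7, -1.1, 9.3]
```

```bash
python3 -m handwheel '[{"tx":-0.4,"ty":0,"tz":0,"roll":0},{"tx":0,"ty":0,"tz":0,"roll":0}]'| sed -n 1,4p;python3 -m handwheel '[{"tx":-0.4,"ty":0,"tz":0,"roll":0},{"tx":0,"ty":0,"tz":0,"roll":0}]'| sed -n 1,4p
```

```text
t: 15.33
tool_pos: [0.5714, 0.1205, 0.0576]
tool_rot: [0.023, -3.137, 0.0]
contact_force: [-8.8, -0.6, 9.3]
t: 15.5
tool_pos: [0.5717, 0.1205, 0.0576]
tool_rot: [0.023, -3.137, 0.0]
contact_force: [-9.5, -0.8, 9.7]
```

```bash
python3 -m handwheel '[{"tx":-0.4,"ty":0,"tz":0,"roll":0},{"tx":0,"ty":0,"tz":0,"roll":0}]'| sed -n 1,4p;python3 -m handwheel '[{"tx":-0.4,"ty":0,"tz":0,"roll":0},{"tx":0,"ty":0,"tz":0,"roll":0}]'| sed -n 1,4p
```

```text
t: 15.67
tool_pos: [0.5722, 0.1205, 0.0576]
tool_rot: [0.023, -3.137, 0.0]
contact_force: [-8.3, -0.6, 9.3]
t: 15.83
tool_pos: [0.5725, 0.1205, 0.0576]
tool_rot: [0.023, -3.137, 0.0]
contact_force: [-9.7, -1.4, 9.4]
```

```bash
python3 -m handwheel '[{"tx":-0.4,"ty":0,"tz":0,"roll":0},{"tx":0,"ty":0,"tz":0,"roll":0}]'| sed -n 1,4p
```

```text
t: 16.0
tool_pos: [0.573, 0.1205, 0.0576]
tool_rot: [0.023, -3.137, 0.0]
contact_force: [-8.8, -0.4, 9.8]
```

```bash
python3 -m handwheel '[{"tx":-0.4,"ty":0,"tz":0,"roll":0},{"tx":0,"ty":0,"tz":0,"roll":0}]'| sed -n 1,4p;python3 -m handwheel '[{"tx":-0.4,"ty":0,"tz":0,"roll":0},{"tx":0,"ty":0,"tz":0,"roll":0}]'| sed -n 1,4p
```

```text
t: 16.17
tool_pos: [0.5734, 0.1205, 0.0576]
tool_rot: [0.023, -3.137, 0.0]
contact_force: [-9.2, 0.1, 9.7]
t: 16.33
tool_pos: [0.5737, 0.1205, 0.0576]
tool_rot: [0.023, -3.137, 0.0]
contact_force: [-9.8, -1.1, 9.2]
```

```bash
python3 -m handwheel '[{"tx":-0.4,"ty":0,"tz":0,"roll":0},{"tx":0,"ty":0,"tz":0,"roll":0}]'| sed -n 1,4p;python3 -m handwheel '[{"tx":-0.4,"ty":0,"tz":0,"roll":0},{"tx":0,"ty":0,"tz":0,"roll":0}]'| sed -n 1,4p
```

```text
t: 16.5
tool_pos: [0.5739, 0.1205, 0.0576]
tool_rot: [0.023, -3.136, 0.001]
contact_force: [-9.5, -0.6, 9.4]
t: 16.67
tool_pos: [0.5739, 0.1205, 0.0576]
tool_rot: [0.023, -3.135, 0.001]
contact_force: [-11.6, -0.5, 11.7]
```

```bash
python3 -m handwheel '[{"tx":-0.4,"ty":0,"tz":0,"roll":0},{"tx":0,"ty":0,"tz":0,"roll":0}]'| sed -n 1,4p
```

```text
t: 16.83
tool_pos: [0.5739, 0.1205, 0.0576]
tool_rot: [0.023, -3.134, 0.001]
contact_force: [-13.0, -1.0, 13.4]
```

The carrier has met the stop: TCP x is frozen at 0.5739 and the force is rising. I build up to about 17 N (drag 9 + 8).

```bash
python3 -m handwheel '[{"tx":-0.4,"ty":0,"tz":0,"roll":0},{"tx":0,"ty":0,"tz":0,"roll":0}]'| sed -n 1,4p;python3 -m handwheel '[{"tx":-0.4,"ty":0,"tz":0,"roll":0},{"tx":0,"ty":0,"tz":0,"roll":0},{"tx":0,"ty":0,"tz":0,"roll":0}]'| sed -n 1,4p
```

```text
t: 17.0
tool_pos: [0.5739, 0.1205, 0.0576]
tool_rot: [0.023, -3.133, 0.001]
contact_force: [-14.8, -0.3, 13.6]
t: 17.25
tool_pos: [0.5739, 0.1205, 0.0576]
tool_rot: [0.023, -3.132, 0.001]
contact_force: [-16.4, -1.9, 15.8]
```

```bash
python3 -m handwheel '[{"tx":-0.2,"ty":0,"tz":0,"roll":0},{"tx":0,"ty":0,"tz":0,"roll":0},{"tx":0,"ty":0,"tz":0,"roll":0},{"tx":0,"ty":0,"tz":0,"roll":0}]'| sed -n 1,4p;python3 -m handwheel '[{"tx":0,"ty":0,"tz":0,"roll":0},{"tx":0,"ty":0,"tz":0,"roll":0},{"tx":0,"ty":0,"tz":0,"roll":0},{"tx":0,"ty":0,"tz":0,"roll":0},{"tx":0,"ty":0,"tz":0,"roll":0},{"tx":0,"ty":0,"tz":0,"roll":0}]'| sed -n 1,4p
```

```text
t: 17.58
tool_pos: [0.5739, 0.1205, 0.0576]
tool_rot: [0.023, -3.131, 0.001]
contact_force: [-16.9, -1.3, 15.9]
t: 18.08
tool_pos: [0.5739, 0.1205, 0.0576]
tool_rot: [0.023, -3.131, 0.001]
contact_force: [-16.6, -1.2, 15.7]
```

```bash
python3 -m handwheel '[{"tx":1,"ty":0,"tz":0,"roll":0},{"tx":1,"ty":0,"tz":0,"roll":0},{"tx":0.5,"ty":0,"tz":-0.2,"roll":0},{"tx":0,"ty":0,"tz":0,"roll":0}]'| sed -n 1,4p
```

```text
t: 18.42
tool_pos: [0.5739, 0.1205, 0.0576]
tool_rot: [0.023, -3.139, 0.0]
contact_force: [-5.4, 0.0, 6.7]
```

```bash
python3 -m handwheel '[{"tx":0.5,"ty":0,"tz":-0.2,"roll":0},{"tx":0,"ty":0,"tz":0,"roll":0}]'| sed -n 1,4p; python3 -m handwheel '[{"tx":0,"ty":0,"tz":0,"roll":0},{"tx":0,"ty":0,"tz":0,"roll":0},{"tx":0,"ty":0,"tz":0,"roll":0},{"tx":0,"ty":0,"tz":0,"roll":0},{"tx":0,"ty":0,"tz":0,"roll":0},{"tx":0,"ty":0,"tz":0,"roll":0}]' 60; python3 -m handwheel '[{"tx":0,"ty":0,"tz":-5,"roll":0},{"tx":0,"ty":0,"tz":-10,"roll":0},{"tx":0,"ty":0,"tz":-20,"roll":0},{"tx":0,"ty":0,"tz":-30,"roll":0},{"tx":0,"ty":0,"tz":-30,"roll":0},{"tx":20,"ty":0,"tz":-30,"roll":0},{"tx":30,"ty":0,"tz":-20,"roll":0},{"tx":30,"ty":0,"tz":0,"roll":0},{"tx":30,"ty":0,"tz":0,"roll":0},{"tx":30,"ty":0,"tz":0,"roll":0},{"tx":0,"ty":0,"tz":0,"roll":0},{"tx":0,"ty":0,"tz":0,"roll":0}]'; python3 - <<'E'
from h import *
im,d,p=grab('top','top5');im2,d2,p2=grab('side','side5')
a=cv2.resize(im[165:240,195:245],(400,600),interpolation=2);b=cv2.resize(im2[145:220,245:295],(400,600),interpolation=2)
cv2.imwrite('pics/v5.png',np.hstack([a,b])[:,:,::-1])
E
```

```text
t: 18.58
tool_pos: [0.574, 0.1206, 0.0576]
tool_rot: [0.023, -3.14, 0.0]
contact_force: [-4.9, 1.0, 4.1]
t: 19.08
tool_pos: [0.575, 0.1205, 0.0581]
tool_rot: [-0.022, 3.141, 0.0]
contact_force: [1.2, 0.3, 0.2]
opening: 0.0601
grip_force: 0.0
t: 20.08
tool_pos: [0.4344, 0.1186, 0.2042]
tool_rot: [-0.023, 3.139, 0.0]
contact_force: [0.6, -0.5, 1.5]
opening: 0.0598
grip_force: 0.0
```

View pics/v5.png

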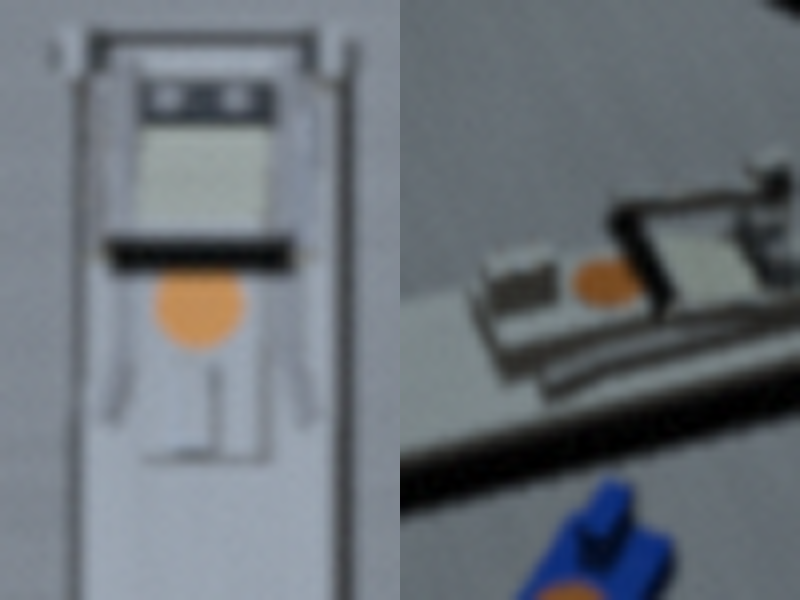

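The carrier's nose is on the stop face at crop row 128, and the roller bears on the flat top at row 255. The carrier is straight between the rails and the gripper is clear of everything.

```bash
python3 -c "
from station import ctrl
print(ctrl.finish_job())"
```

```text
the job is handed in; nothing more can be done
None
```

The carrier is seated against the stop under the roller, held there for over half a second at about 17 N (9 N sliding drag plus 8 N), then released with the gripper clear, and I handed the job in at about 20 s; no verdict was returned.

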